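# Press a medallion in the bench lever press

## Robot

A 6-joint arm with a two-finger parallel gripper is mounted at the origin on the work surface. World frame = base frame: x ahead of the robot, y to its left, z up, the work surface at z = 0. Lengths are in m, angles in rad, forces in N, time in s.
With the tool pointing down it reaches from about 0.425 to 0.925 m from the base axis. Payload 12.5 kg.
Tool frame: the origin (TCP) lies on the centre line of the jaws, within the pads' length; the fingertips stand env.tcp_to_tips ahead of it and the grasp point (between the pads) lies 2 mm behind it (env.tcp_to_tips is the distance from the TCP to the fingertips, in m); z points along the fingers, y is the line along which they close (so a half turn about z gives the same grasp; the last joint's range is limited). The gripper opens to 85 mm and grips with 20 to 120 N. Pads are 22 mm wide; open, the fingers measure 114 mm over their backs; the gripper's body (76 mm by 85 mm) begins 54 mm behind the grasp point. The pads swing forward as they close: fully open they stand 13 mm farther back than shut.
Start: joints at [-1.322, 0.491, 1.559, -0, 1.092, -0.106], TCP at [0.217, -0.586, 0.208] pointing down, gripper open.
Joint ranges: [-3.1, 3.1], [-0.84, 2.19], [0.05, 2.79], [-1.13, 4.28], [0.06, 2.93], [-2.69, 2.69]. Speed limits (rad/s): [2.22, 2.22, 2.79, 3.14, 3.14, 3.14].

## Interface

Orientations are given as a unit quaternion [w, x, y, z].
In Python, from cell import readout, read_camera, job, env gives the robot as it stands.
- The arm moves only by the tool apply_moves, never from a script. Its argument "rows" is a list of rows, each a list of 7 numbers: the shift along the tool's x, y, z in mm, then the turn, a rotation vector about the tool's x, y, z in degrees, then the finger opening in mm, from 0 to 85.4. A call has 1 to 8 rows; each row is the pose to reach, as a shift and turn from the pose commanded when the call began, along the tool's axes at that moment; what a row does not reach only later rows make up. A row lasts 1/12 s, in which the tool goes at most 41.7 mm and 7.16 degrees, less where a joint would pass 70% of its speed; a pose out of reach is approached as far as the arm can. A call with a gripper value outside its range is refused whole. The fingers move at their own pace and stop on an object; the grip force is fixed at half the most. Time passes only in rows, so rows that repeat a pose let the fingers close. It gives the time, the measured TCP pose, the force, the opening and the grip force at its end, in the units of the state.
- readout.get_obs(): the state, without advancing time (a new reading comes with each control period).
- read_camera(name): name is "scene" or "top"; returns a dict with "pixels" (420x560x3 uint8, red, green, blue), "fx", "fy", "cx", "cy" (pixels), "view" (4x4, takes a point from world to camera coordinates). Camera axes: x right, y up, looking along -z (the intrinsics and any distortion apply to the point x, -y, -z); pixel columns grow to the right and rows downward; lengths in m; the calibration is good to about 2 mm. A picture is of the moment at which its call begins. There is no depth.
- job.sign_off(): hands the job in; it is judged then, once.
The state is a dict: "clock": time; "joint_pos": joint angles; "qd": joint speeds; "joint_torque": joint torques, N m; "eef_pos": TCP position; "ee_rot": TCP orientation; "force": force on the tool from outside, world axes, zero at the start; "torque": the same for the moment, N m; "finger_gap": opening from 0.0 (shut) to 1.0 (fully open); "gripper_force": force on a finger pad.
Only numpy, scipy, OpenCV 4.12 (cv2) and the standard library are available. Lean on these libraries where they do the work, as an engineer would, in place of code of your own. Each camera call takes 0.05 s, during which the arm holds its last target. There are 200 camera calls.

## Task

Put the brass-faced die pack flat into the nest of the press's open side tray and let go of it, then slide the tray fully shut so the pack sits under the punch. Swing the press lever down to its stop, hold it there for a moment, and let it spring all the way back up, leaving the pack in the shut tray. Leave the other die packs and the things on the bench where they are.

Things in the scene. Friction and masses are not known exactly. Their poses are not given: they have to be found in the camera images.
- press: Fixed green C-frame bench press. Origin: on the table, straight below the vertical punch axis. Its x points to its column (at x = +70 to +120 mm, 60 mm wide), its y to the lever side; the tray comes out towards its -y. Base plate 30 mm high, x -60 to +130, y -165 to +85 mm. Head: a green box over the punch, x -30 to +120, y -28 to +28, z 155 to 245 mm. Red, black and yellow parts move.
- tray (a joint): Sliding tray of the press (drawer), m: 0 = fully shut (nest exactly under the punch), grows as it comes out along the press's -y, up to 0.13. It slides stiffly (about 1.5 N) and stays where it is left. It starts 100 to 125 mm out.
- tray_nest (a point): Centre of the nest's floor in the aluminium tray, 40 mm above the table; axes parallel to the press's. The nest is a shallow rectangle, 44 mm along x by 54 mm along y inside, with steel rims 8 mm wide and 6 mm high around it.
- tray_push (a point): Centre of the outer (-y) face of the tray's upright red end plate, 93 mm from the nest's centre along -y and 57 mm above the table; the plate is 72 mm wide along x, 8 mm thick, from 32 to 82 mm above the table. Push it along the press's +y to shut the tray.
- lever (a joint): Press lever, rad: 0 = at rest, raised 0.45 rad above level; grows as it swings down, 0.8 = at its stop (0.35 rad below level). A spring brings it back; pushing the bar down to the stop takes about 8 to 14 N.
- lever_hinge (a point): Point on the lever's hinge, whose axis is parallel to the press's x: 45 mm to +y of the punch axis, 190 mm above the table. Axes parallel to the press's.
- lever_bar (a point): Middle of the black round cross bar at the lever's end: 22 mm in diameter, 90 mm long along the press's x, 165 mm from the hinge. The lever reaches out from the hinge to the press's +y; the bar's middle is 262 mm above the table at rest and 133 mm at the stop.
- punch: Yellow round punch, 28 mm in diameter, 12 mm high, hanging below the head; origin: the centre of its lower face, 100 mm above the table at rest. The lever drives it down 38 mm; it is sprung and gives when it bears on a die pack.
- die_brass: The die pack to press: a dark steel block 48 (x) x 34 (y) x 26 mm high with a brass top and a thin copper disc on it, 220 g. Origin: centre of the underside. It fits the nest with its long side (x) along the press's y, either way round.
- die_white: Die pack of the same size with a white top; leave it. Origin: centre of the underside.
- die_blue: Die pack of the same size with a blue top; leave it. Origin: centre of the underside.
- hammer: Hammer lying on the bench, 240 mm long; leave it.
- jar: Small amber glass jar with a steel cap, 52 mm wide, 60 mm high; leave it.
- bowl: Green glass bowl, 110 mm wide, 50 mm high; leave it.
- file: Orange-handled scriber lying on the bench, 190 mm long; leave it.
- weight: Small knobbed brass weight, 40 mm wide, 46 mm high; leave it.
Mind the look-alikes: they are no part of the job. What is shaped like the die_brass but pink or turquoise is not meant.

How it is judged:
On the way, in this order (a step that is already met when the one before it is completed fails the run):
1. the brass-faced pack lies flat in the tray's nest, released, the tray still out (x of die_brass in the frame of tray_nest between -0.009 and 0.009 m and y of die_brass in the frame of tray_nest between -0.009 and 0.009 m and z of die_brass in the frame of tray_nest between -0.005 and 0.004 m and angle between die_brass's own z axis and vertical below 0.1 rad and contact force between the fingers and die_brass below 0.1 N and value of joint lever below 0.08 rad and value of joint tray above 0.03 m), for 0.2 s.
2. the tray is fully shut with the pack in its nest, the lever still up (x of die_brass in the frame of tray_nest between -0.009 and 0.009 m and y of die_brass in the frame of tray_nest between -0.009 and 0.009 m and z of die_brass in the frame of tray_nest between -0.005 and 0.004 m and angle between die_brass's own z axis and vertical below 0.1 rad and value of joint tray below 0.005 m and value of joint lever below 0.08 rad), for 0.2 s.
3. the lever is at its stop and the punch bears on the pack in the shut tray (x of die_brass in the frame of tray_nest between -0.009 and 0.009 m and y of die_brass in the frame of tray_nest between -0.009 and 0.009 m and z of die_brass in the frame of tray_nest between -0.005 and 0.004 m and angle between die_brass's own z axis and vertical below 0.1 rad and value of joint tray below 0.005 m and value of joint lever above 0.75 rad and contact force between punch and die_brass above 4 N), for 0.2 s.
At the end, for the whole second after the job is handed in: The brass-faced pack lies flat and still in the nest (within 9 mm of its centre along each axis), released; the tray is within 5 mm of fully shut; the lever is back up within 0.08 rad of rest (all of step 2 and contact force between the fingers and die_brass below 0.1 N and linear speed of die_brass below 0.01 m/s); the robot touches nothing.
It fails at once if another die pack is moved by more than 30 mm (distance of any of die_white, die_blue from where it was at the start of the episode above 0.03 m).
It fails at once if another thing on the bench is moved by more than 40 mm (distance of any of hammer, jar, bowl, file, weight from where it was at the start of the episode above 0.04 m).
It also fails if it takes over 72 s, if anything falls off the work surface, if the arm or the gripper's body presses on something with over 40 N, if the wrist force passes 120 N, or if a joint passes its speed limit or range.

## Working session

There is one attempt and no reset: what is moved stays moved. The work goes in short steps, Python scripts to look and compute and a tool call to move; the robot and the scene stay as the last step left them, time stands still between calls to the robot, and variables do not carry over. Pictures are saved under pics/ and viewed, at most 10 in all, crops included, and the job is handed in when it is done.

Besides the shell and the picture viewer there is one more tool, called after "Call:" as name(argument=value, ...), one argument or row to a line, values as JSON. apply_moves: Moves the arm, as the interface text tells. Its arguments: {"type":"object","properties":{"rows":{"type":"array","items":{"type":"array","items":{"type":"number"}}}},"required":["rows"]}

```bash
mkdir -p pics; python3 - <<'E'
from cell import readout, read_camera, job, env
import cv2,numpy as np
for n in("scene","top"):
    c=read_camera(n); cv2.imwrite(f"pics/{n}0.png",c["pixels"][:,:,::-1]); print(n,{k:np.round(c[k],4).tolist() for k in c if k!="pixels"})
print(env.tcp_to_tips, readout.get_obs(), [a for a in dir(env) if a[0]!='_'])
E
```

```text
scene {'fx': 438.6964, 'fy': 438.6964, 'cx': 275.7442, 'cy': 204.1401, 'view': [[0.6663, 0.7457, 0.0006, -0.3407], [-0.5268, 0.4701, 0.7082, 0.1136], [0.5278, -0.4722, 0.7061, -1.4668], [0.0, 0.0, 0.0, 1.0]]}
top {'fx': 420.7958, 'fy': 420.7958, 'cx': 279.8113, 'cy': 207.1703, 'view': [[-0.0118, -0.9997, 0.0217, -0.0028], [0.9885, -0.0083, 0.1509, -0.5156], [-0.1506, 0.0232, 0.9883, -1.4715], [0.0, 0.0, 0.0, 1.0]]}
0.017 {'clock': 0.1, 'joint_pos': array([-1.32160192e+00,  4.91468078e-01,  1.55939893e+00,  9.50176956e-07,
        1.09171332e+00, -1.05595549e-01]), 'qd': array([-0.00064599, -0.00132933, -0.00150791,  0.00144154, -0.00175637,
       -0.00014048]), 'joint_torque': array([ 2.35359890e-03, -6.19447088e+01, -2.62022799e+01, -1.49705634e-04,
        2.91028649e-03,  2.00238026e-05]), 'eef_pos': array([ 0.21708792, -0.58584138,  0.20790199]), 'ee_rot': array([-4.92595999e-04,  9.84306649e-01,  1.76465796e-01, -3.50064299e-05]), 'force': array([ 0.08475021,  0.27115002, -0.27592397]), 'torque': array([ 0.02648341,  0.00801621, -0.00178979]), 'gripper_force': 0.0, 'finger_gap': 0.9983066022929072} ['IKError', 'tcp_to_tips']
```

View pics/top0.png

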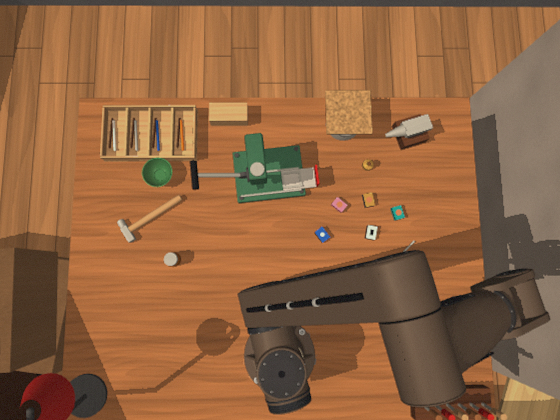

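View pics/scene0.png

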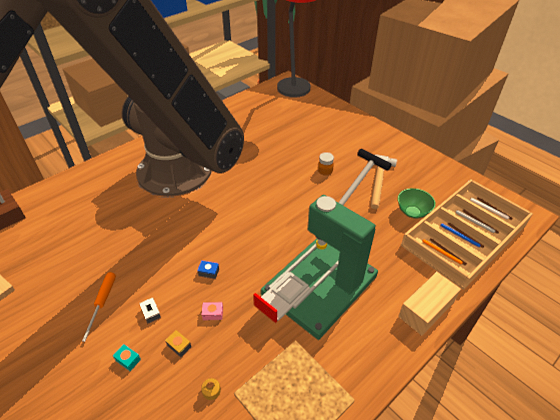

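The top view shows the brass pack at about (369,200), the red tray plate at (317,175) and the lever bar at (194,175). In the scene view they are at (178,343), (265,306) and (375,159). Next I'll measure with colour masks.

```bash
cat > h.py <<'E'
import cv2,numpy as np
from cell import readout, read_camera
def ray(c,uv):
    d=np.array([(uv[0]-c["cx"])/c["fx"],-(uv[1]-c["cy"])/c["fy"],-1.]); R=c["view"][:3,:3]; t=c["view"][:3,3]
    return -R.T@t, R.T@d/np.linalg.norm(d)
def plane(c,uv,z):
    o,d=ray(c,uv); return o+d*(z-o[2])/d[2]
def tri(c1,u1,c2,u2):
    o1,d1=ray(c1,u1);o2,d2=ray(c2,u2)
    s=np.linalg.lstsq(np.c_[d1,-d2],o2-o1,rcond=None)[0]
    a,b=o1+s[0]*d1,o2+s[1]*d2; return (a+b)/2,np.linalg.norm(a-b)
def blob(c,lo,hi,roi):
    x0,y0,x1,y1=roi; hsv=cv2.cvtColor(c["pixels"],cv2.COLOR_RGB2HSV)
    m=cv2.inRange(hsv,lo,hi); k=np.zeros_like(m); k[y0:y1,x0:x1]=m[y0:y1,x0:x1]
    cs,_=cv2.findContours(k,cv2.RETR_EXTERNAL,cv2.CHAIN_APPROX_NONE)
    return max(cs,key=cv2.contourArea)[:,0].astype(np.float32) if cs else None
def proj(c,p):
    q=c["view"][:3,:3]@p+c["view"][:3,3]; return np.array([c["cx"]-c["fx"]*q[0]/q[2],c["cy"]+c["fy"]*q[1]/q[2]])
E
python3 - <<'E'
from h import *
S=read_camera("scene");T=read_camera("top")
for n,lo,hi,rs,rt in [("red",(0,180,90),(5,255,255),(245,285,290,330),(308,160,325,195)),("red2",(174,180,90),(180,255,255),(245,285,290,330),(308,160,325,195)),
 ("bar",(0,0,0),(180,255,45),(350,145,396,175),(185,155,202,195)),]:
    for c,r in((S,rs),(T,rt)):
        b=blob(c,lo,hi,r)
        if b is not None: print(n,cv2.contourArea(b),cv2.minAreaRect(b),cv2.boundingRect(b))
a=cv2.resize(S["pixels"][280:365,155:295],None,fx=5,fy=5,interpolation=cv2.INTER_CUBIC)
b=cv2.resize(T["pixels"][125:215,185:385],None,fx=4,fy=4,interpolation=cv2.INTER_CUBIC)
cv2.imwrite("pics/a.png",a[:,:,::-1]);cv2.imwrite("pics/b.png",b[:,:,::-1])
d=S["pixels"][330:358,164:194:1]; print(S["pixels"][343,164:194].tolist()); print(T["pixels"][200,360:378].tolist())
E
```

```text
red 271.5 ((265.0807800292969, 307.3961486816406), (33.942142486572266, 10.875518798828125), 37.87498474121094) (254, 293, 23, 30)
red 31.5 ((316.5894775390625, 174.92141723632812), (20.088886260986328, 2.6432743072509766), 82.40535736083984) (315, 165, 5, 21)
bar 206.5 ((374.0, 159.0), (34.882659912109375, 7.155416965484619), 26.56505012512207) (358, 149, 33, 21)
bar 126.5 ((194.27459716796875, 174.5205078125), (27.52286720275879, 5.703751564025879), 84.80557250976562) (191, 161, 8, 28)
[[229, 132, 57], [242, 138, 54], [135, 78, 48], [45, 41, 42], [151, 102, 35], [230, 153, 38], [243, 172, 41], [239, 167, 44], [234, 167, 40], [245, 150, 66], [249, 142, 75], [249, 142, 76], [249, 143, 74], [251, 146, 75], [252, 149, 77], [248, 143, 72], [231, 127, 61], [224, 148, 44], [235, 166, 41], [238, 171, 46], [238, 169, 46], [237, 167, 47], [244, 173, 44], [247, 171, 43], [173, 116, 31], [88, 65, 34], [106, 70, 46], [203, 114, 48], [212, 119, 48], [204, 116, 49]]
[[183, 113, 64], [187, 114, 66], [161, 105, 62], [85, 60, 51], [145, 109, 61], [195, 144, 68], [213, 138, 79], [216, 129, 82], [215, 128, 82], [214, 125, 78], [215, 129, 80], [216, 128, 80], [202, 138, 68], [197, 153, 76], [144, 107, 59], [112, 68, 41], [115, 73, 42], [114, 71, 43]]
```

View pics/a.png

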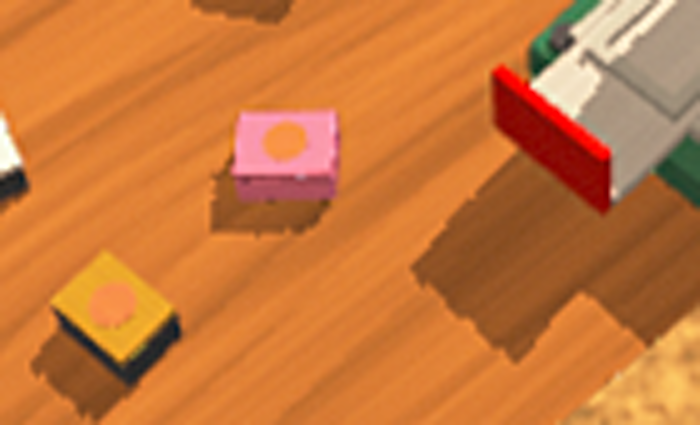

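View pics/b.png

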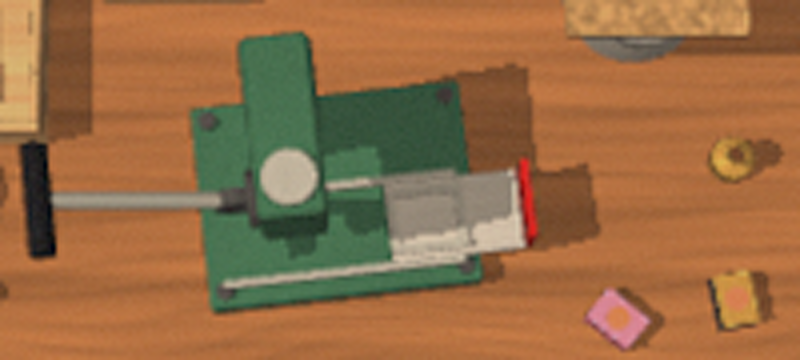

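Crop b (top, 4x from (185,125)) shows the base plate corners at (190,110), (457,82), (481,282) and (216,312). Crop a (scene, 5x from (155,280)) shows the brass top corners at (104,252), (180,315), (124,360) and (52,303).

```bash
python3 - <<'E'
from h import *
S=read_camera("scene");T=read_camera("top")
A=lambda p:np.array([155+(p[0]+.5)/5-.5,280+(p[1]+.5)/5-.5]); B=lambda p:np.array([185+(p[0]+.5)/4-.5,125+(p[1]+.5)/4-.5])
base=np.array([plane(T,B(p),.03)[:2] for p in[(190,110),(457,82),(481,282),(216,312)]])
loc=np.array([(130,85),(130,-165),(-60,-165),(-60,85)])/1000
a=loc-loc.mean(0);b=base-base.mean(0)
yaw=np.arctan2((a[:,0]*b[:,1]-a[:,1]*b[:,0]).sum(),(a*b).sum());R=np.array([[np.cos(yaw),-np.sin(yaw)],[np.sin(yaw),np.cos(yaw)]])
o=base.mean(0)-R@loc.mean(0)
print("base fit yaw",np.degrees(yaw),"o",o,"resid mm",((b-a@R.T)*1000).round(1).tolist())
bar,e=tri(S,(374,159),T,(194.27,174.52)); print("bar",bar,e)
P,e=tri(S,(265.1,307.4),T,(317,175));print("plate",P,e)
v=bar[:2]-P[:2];print("yaw bar-plate",np.degrees(np.arctan2(-v[0],v[1])))
print("bar in press",R.T@(bar[:2]-o),"plate in press",R.T@(P[:2]-o))
# plate outer face via scene
for p,z in[((494,68),.082),((611,156),.082),((607,212),.032),((495,122),.032)]:
    print("plate corner in press",(R.T@(plane(S,A(p),z)[:2]-o)*1000).round(1))
for c,f,pts in((S,A,[(104,252),(180,315),(124,360),(52,303)]),(T,B,[(710,278),(754,270),(762,322),(718,329)])):
    q=np.array([plane(c,f(p),.026)[:2] for p in pts]);print("brass",q.mean(0),np.round(q,4).tolist())
    l=[q[(i+1)%4]-q[i] for i in range(4)];print([(round(float(np.linalg.norm(x))*1000,1),round(float(np.degrees(np.arctan2(x[1],x[0])))%180,1)) for x in l])
for n,c,pts in(("pink",S,[(237,110),(337,110),(337,178),(232,178)]),):
    print(n,np.mean([plane(c,A(p),.026)[:2] for p in pts],0))
print("plate/die in world", "weight",plane(T,B((733,158)),.03)[:2],"blue",plane(T,(322,234),.02)[:2],"white",plane(T,(372,232),.02)[:2],"teal",plane(T,(399,212),.02)[:2])
E
```

```text
base fit yaw 6.1700559040125205 o [0.6026221  0.06690962] resid mm [[0.4, -0.7], [-1.1, 1.6], [-0.3, 3.7], [1.0, -4.7]]
bar [0.58634799 0.2601702  0.26185775] 0.0023901095783692814
plate [ 0.62910898 -0.14098975  0.05987029] 0.0035475307664741234
yaw bar-plate 6.084375442731364
bar in press [0.00459177 0.19389021] plate in press [ 0.00398848 -0.20954187]
plate corner in press [ -31.6 -208.5]
plate corner in press [  40.5 -206.7]
plate corner in press [  38.8 -207.4]
plate corner in press [ -34.2 -207.6]
brass [ 0.54719142 -0.33287505] [[0.5203, -0.3215], [0.5703, -0.3129], [0.5718, -0.3439], [0.5264, -0.3532]]
[(50.8, 9.8), (31.0, 92.7), (46.4, 11.7), (32.3, 100.8)]
brass [ 0.54295884 -0.33280142] [[0.5632, -0.3098], [0.5704, -0.3506], [0.5222, -0.3557], [0.5161, -0.3152]]
[(41.4, 99.9), (48.5, 6.1), (41.0, 98.6), (47.5, 6.5)]
pink [ 0.52963703 -0.22427115]
plate/die in world weight [ 0.67472615 -0.33485961] blue [ 0.41924758 -0.15962309] white [ 0.42471448 -0.3412948 ] teal [ 0.49695558 -0.44369631]
```

```bash
cat >> h.py <<'E'
from scipy.spatial.transform import Rotation as Ro
def plan(p,yaw,nm=""):
    """shift (mm, tool axes) and turn (deg) to TCP at p, pointing down, tool y at yaw deg"""
    o=readout.get_obs(); q=o["ee_rot"]; R=Ro.from_quat([q[1],q[2],q[3],q[0]])
    y=np.radians(yaw); Y=np.array([np.cos(y),np.sin(y),0]); Z=np.array([0,0,-1.]); G=Ro.from_matrix(np.c_[np.cross(Y,Z),Y,Z])
    print(nm,"shift",(R.inv().apply(np.array(p)-o["eef_pos"])*1000).round(1),"turn",np.degrees((R.inv()*G).as_rotvec()).round(2),"now",o["eef_pos"].round(4),"t",o["clock"],"j6",o["joint_pos"][5].round(2))
E
python3 - <<'E'
from h import *
plan((.5455,-.333,.10),-81.5,"above"); plan((.5455,-.333,.025),-81.5,"grasp")
S=read_camera("scene");T=read_camera("top")
for c,r in((S,(164,330,193,360)),(T,(361,190,378,210))):
    x0,y0,x1,y1=r;p=c["pixels"][y0:y1,x0:x1].astype(float)
    m=(p[...,0]>190)&(p[...,2]>(62 if c is S else 75))&(p[...,1]/p[...,0]<.66)
    m[:3]=0;m[:,:3]=0;m[-5:]=0;m[:,-4:]=0
    v,u=np.nonzero(m);print("disc",len(u),plane(c,(u.mean()+x0,v.mean()+y0),.027)[:2])
cv2.imwrite("pics/c.png",cv2.resize(S["pixels"][260:330,245:325],None,fx=8,fy=8,interpolation=cv2.INTER_CUBIC)[:,:,::-1])
E
```

```text
above shift [ 395.8 -123.1  108.3] turn [-0.02  0.   11.83] now [ 0.2171 -0.586   0.2082] t 0.3 j6 -0.11
grasp shift [ 395.8 -123.1  183.3] turn [-0.02  0.   11.83] now [ 0.2171 -0.586   0.2082] t 0.3 j6 -0.11
disc 63 [ 0.54539092 -0.3332254 ]
disc 25 [ 0.54392362 -0.33280944]
```

View pics/c.png

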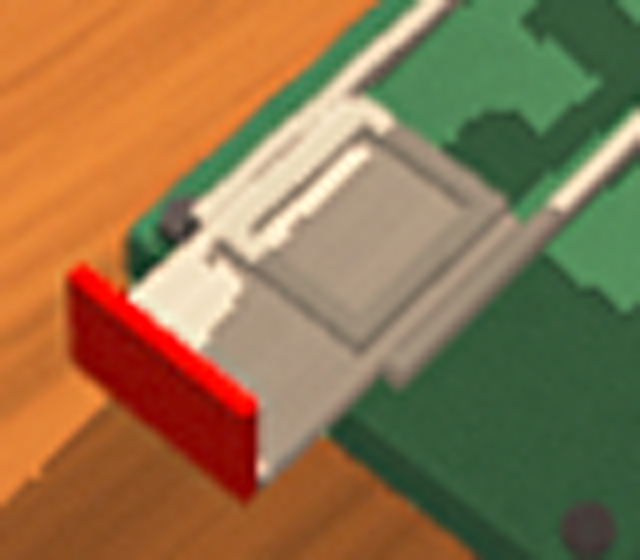

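The crop (8x from (245,260) in the scene view) shows the nest's outer rim corners near (213,240), (362,352) and (510,215), plus the plate edges. I'm moving above the pack now.

Call:
apply_moves(
  rows=[
    [396,-123,108,0,0,11.8,70],
    [396,-123,108,0,0,11.8,70],
    [396,-123,108,0,0,11.8,70],
    [396,-123,108,0,0,11.8,70],
    [396,-123,108,0,0,11.8,70],
    [396,-123,108,0,0,11.8,70],
    [396,-123,108,0,0,11.8,70],
    [396,-123,108,0,0,11.8,70],
  ],
)

```text
clock: 1.07
eef_pos: [0.4737, -0.3883, 0.1242]
ee_rot: [0.0, 0.997, 0.074, 0.0]
force: [1.2, -1.1, 0.2]
finger_gap: 0.821
gripper_force: 0.0
```

```bash
python3 - <<'E'
from h import *
plan((.545,-.333,.10),-81.5,"above"); plan((.545,-.333,.025),-81.5,"grasp")
S=read_camera("scene")
A=lambda p:np.array([245+(p[0]+.5)/8-.5,260+(p[1]+.5)/8-.5])
y=np.radians(6.1);R=np.array([[np.cos(y),-np.sin(y)],[np.sin(y),np.cos(y)]]);o=np.array([0.6026,0.0669])
for n,p,z in[("outL",(213,240),.046),("outB",(362,352),.043),("outR",(512,208),.046),("outT",(365,95),.046),("inT",(365,140),.043),("inR",(470,210),.043),("inB",(362,325),.046),("inL",(250,232),.046),("plT1",(78,268),.082),("plT2",(256,405),.082),("plB1",(70,362),.032),("plB2",(248,503),.032)]:
    print(n,(R.T@(plane(S,A(p),z)[:2]-o)*1000).round(1))
E
```

```text
above shift [ 78.7 -44.1  24.2] turn [ 0.02 -0.01  0.02] now [ 0.4737 -0.3883  0.1242] t 1.0667 j6 0.63
grasp shift [ 78.7 -44.2  99.2] turn [ 0.02 -0.01  0.02] now [ 0.4737 -0.3883  0.1242] t 1.0667 j6 0.63
outL [ -23.9 -155.3]
outB [  34.8 -153.2]
outR [ 36.8 -84.6]
outT [-25.  -82.6]
inT [-15.  -94.1]
inR [ 26.4 -92.2]
inB [  29.9 -147.6]
inL [ -17.4 -145.6]
plT1 [ -30.  -206.8]
plT2 [  39.3 -205.8]
plB1 [ -32.8 -209.8]
plB2 [  39.1 -208.9]
```

Call:
apply_moves(
  rows=[
    [79,-44,24,0,0,0,70],
    [79,-44,24,0,0,0,70],
    [79,-44,24,0,0,0,70],
    [79,-44,60,0,0,0,70],
    [79,-44,99,0,0,0,70],
    [79,-44,99,0,0,0,70],
    [79,-44,99,0,0,0,70],
  ],
)

```text
clock: 1.7
eef_pos: [0.5431, -0.3342, 0.0246]
ee_rot: [-0.001, 0.997, 0.074, -0.001]
force: [-0.4, -0.6, -0.1]
finger_gap: 0.817
gripper_force: 0.0
```

Call:
apply_moves(
  rows=[
    [0,0,0,0,0,0,20],
    [0,0,0,0,0,0,20],
    [0,0,0,0,0,0,20],
    [0,0,0,0,0,0,20],
    [0,0,0,0,0,0,20],
    [0,0,0,0,0,0,20],
    [0,0,0,0,0,0,20],
  ],
)

```text
clock: 2.28
eef_pos: [0.544, -0.3345, 0.0259]
ee_rot: [0.0, 0.997, 0.074, 0.0]
force: [0.4, 0.7, -0.3]
finger_gap: 0.234
gripper_force: 0.0
```

Call:
apply_moves(
  rows=[
    [0,0,-40,0,0,0,20],
    [0,0,-80,0,0,0,20],
    [0,0,-120,0,0,0,20],
    [0,0,-120,0,0,0,20],
  ],
)

```text
clock: 2.62
eef_pos: [0.5463, -0.3362, 0.1533]
ee_rot: [0.004, 0.997, 0.074, 0.004]
force: [0.3, -0.3, 1.2]
finger_gap: 0.234
gripper_force: 0.0
```

```bash
python3 - <<'E'
from h import *
y=np.radians(6.1);R=np.array([[np.cos(y),-np.sin(y)],[np.sin(y),np.cos(y)]]);o=np.array([0.6026,0.0669])
n=o+R@[.005,-.118];print(n)
plan((*n,.12),6.1,"abovenest")
S=read_camera("scene");T=read_camera("top");p=readout.get_obs()["eef_pos"]
print(proj(S,p),proj(T,p))
u,v=proj(S,p).astype(int)
a=cv2.resize(S["pixels"][v-45:v+45,u-60:u+60],None,fx=5,fy=5,interpolation=cv2.INTER_CUBIC)
cv2.imwrite("pics/d.png",a[:,:,::-1]);print(u-60,v-45)
E
```

```text
[ 0.62011085 -0.04990056]
abovenest shift [ 115.2 -272.4   32. ] turn [  0.7    0.   -87.56] now [ 0.5463 -0.3362  0.1533] t 2.6167 j6 0.77
[166.93210117 312.33241295] [377.49071788 193.04454189]
106 267
```

View pics/d.png

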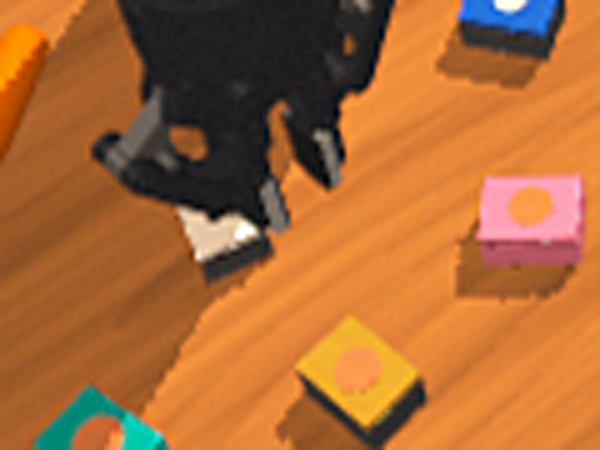

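The close missed: the brass pack is still at scene (177.7,341), and the fingertips at about (166,308) appear above where the TCP projects. I'll check the top view to find the offset.

```bash
python3 - <<'E'
from h import *
T=read_camera("top");S=read_camera("scene");o=readout.get_obs();p=o["eef_pos"]
q=o["ee_rot"];R=Ro.from_quat([q[1],q[2],q[3],q[0]])
ims=[]
for c,s in((T,8),(S,8)):
    u,v=proj(c,p).astype(int)
    a=cv2.resize(c["pixels"][v-30:v+30,u-25:u+25],None,fx=s,fy=s,interpolation=cv2.INTER_CUBIC)
    for d,col in((0,(0,255,0)),(.017,(255,0,255)),(-.052,(0,255,255))):
        for k in(-.01,.01):
            w=(proj(c,p+R.apply([0,k,d]))-[u-25,v-30])*s; cv2.circle(a,tuple(int(x) for x in w),4,col,-1)
    ims.append(a)
cv2.imwrite("pics/e.png",np.hstack(ims)[:,:,::-1]);print(o,p)
E
```

```text
{'clock': 2.8167, 'joint_pos': array([-6.54683559e-01,  5.74844277e-01,  1.59211270e+00, -8.68317799e-05,
        9.75965571e-01,  7.67311939e-01]), 'qd': array([-0.00176871,  0.01667024,  0.00465442,  0.00020141,  0.00210378,
        0.00081555]), 'joint_torque': array([ 5.99730900e-02, -6.72228098e+01, -2.47967201e+01,  5.80716751e-04,
        1.21923155e-02, -9.76490492e-05]), 'eef_pos': array([ 0.5434878 , -0.33414098,  0.14465885]), 'ee_rot': array([-4.16171873e-04,  9.97231534e-01,  7.43560630e-02, -5.19850413e-04]), 'force': array([-0.44469917,  0.22051125, -0.71274779]), 'torque': array([ 0.02519438, -0.00295351,  0.00706938]), 'gripper_force': 0.0, 'finger_gap': 0.23568583481012897} [ 0.5434878  -0.33414098  0.14465885]
```

View pics/e.png

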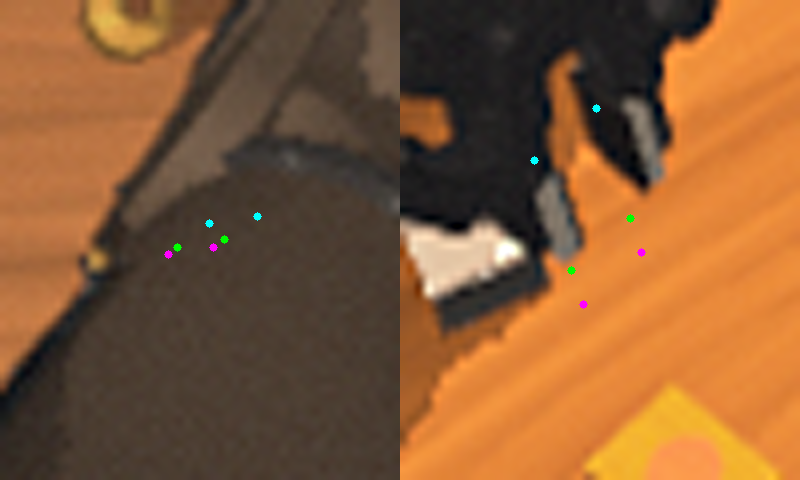

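The fingertips sit about 7 px higher than predicted, which is about 20 mm higher along z with no sideways error. That fits passing over the 26 mm pack, so I'll go lower while watching the force.

Call:
apply_moves(
  rows=[
    [1,1,40,0,0,0,65],
    [1,1,80,0,0,0,65],
    [1,1,112,0,0,0,65],
    [1,1,124,0,0,0,65],
    [1,1,129,0,0,0,65],
    [1,1,133,0,0,0,65],
    [1,1,137,0,0,0,65],
    [1,1,137,0,0,0,65],
  ],
)

```text
clock: 3.48
eef_pos: [0.5455, -0.3356, 0.0093]
ee_rot: [0.0, 0.997, 0.074, 0.0]
force: [-0.3, -0.1, -0.8]
finger_gap: 0.761
gripper_force: 0.0
```

Call:
apply_moves(
  rows=[
    [0,0,0,0,0,0,20],
    [0,0,0,0,0,0,20],
    [0,0,0,0,0,0,20],
    [0,0,0,0,0,0,20],
    [0,0,0,0,0,0,20],
    [0,0,0,0,0,0,20],
    [0,0,0,0,0,0,20],
  ],
)

```text
clock: 4.07
eef_pos: [0.5451, -0.3353, 0.0086]
ee_rot: [0.0, 0.997, 0.074, 0.0]
force: [-0.6, 0.2, 0.3]
finger_gap: 0.235
gripper_force: 0.0
```

```bash
python3 - <<'E'
from h import *
o=readout.get_obs();S=read_camera("scene");p=o["eef_pos"]
q=o["ee_rot"];R=Ro.from_quat([q[1],q[2],q[3],q[0]])
u,v=170,325
a=cv2.resize(S["pixels"][v-40:v+40,u-50:u+50],None,fx=7,fy=7,interpolation=cv2.INTER_CUBIC)
for d,col in((0,(0,255,0)),(.017,(255,0,255))):
    for k in(-.01,.01):
        w=(proj(S,p+R.apply([0,k,d]))-[u-50,v-40])*7; cv2.circle(a,tuple(int(x) for x in w),4,col,-1)
cv2.imwrite("pics/f.png",a[:,:,::-1]);print(p,o["force"])
E
```

```text
[ 0.54510427 -0.33531224  0.00860067] [-0.60625211  0.21654578  0.26403303]
```

View pics/f.png

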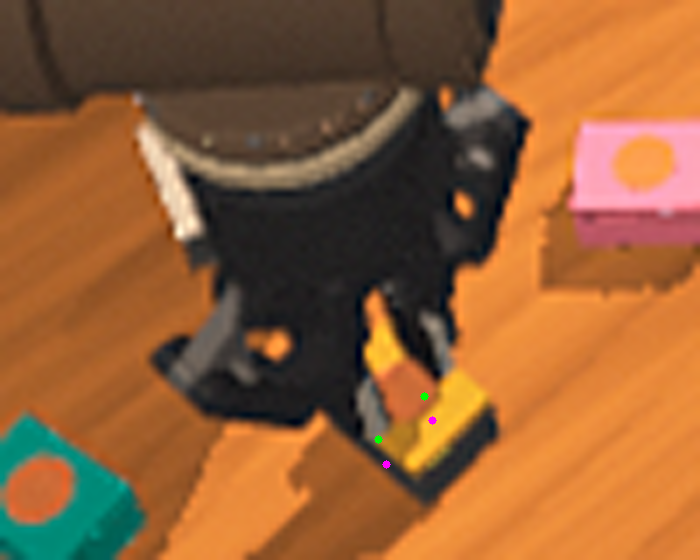

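The fingers closed over the pack and the tips are still higher than the stated geometry says. The tips must be above z = 26 mm here, so lowering another 12 mm is safe; then I'll close again.

Call:
apply_moves(
  rows=[
    [0,0,0,0,0,0,60],
    [0,0,0,0,0,0,60],
    [0,0,0,0,0,0,60],
    [0,0,3,0,0,0,60],
    [0,-1,6,0,0,0,60],
    [0,-2,9,0,0,0,60],
    [0,-2,12,0,0,0,60],
    [0,-2,12,0,0,0,60],
  ],
)

```text
clock: 4.78
eef_pos: [0.5445, -0.333, -0.0043]
ee_rot: [-0.0, 0.997, 0.074, -0.0]
force: [-0.8, -0.5, 0.1]
finger_gap: 0.698
gripper_force: 0.0
```

Call:
apply_moves(
  rows=[
    [0,0,0,0,0,0,20],
    [0,0,0,0,0,0,20],
    [0,0,0,0,0,0,20],
    [0,0,0,0,0,0,20],
    [0,0,0,0,0,0,20],
    [0,0,0,0,0,0,20],
    [0,0,0,0,0,0,20],
  ],
)

```text
clock: 5.37
eef_pos: [0.5448, -0.3334, -0.003]
ee_rot: [0.0, 0.997, 0.074, 0.0]
force: [-1.6, 1.2, 5.9]
finger_gap: 0.373
gripper_force: 60.1
```

Call:
apply_moves(
  rows=[
    [0,0,-20,0,0,0,20],
    [0,0,-60,0,0,0,20],
    [0,0,-100,0,0,0,20],
    [0,0,-130,0,0,0,20],
    [0,0,-130,0,0,0,20],
  ],
)

```text
clock: 5.78
eef_pos: [0.5468, -0.3348, 0.1326]
ee_rot: [0.003, 0.997, 0.074, 0.003]
force: [1.1, -0.5, -1.9]
finger_gap: 0.371
gripper_force: 60.6
```

```bash
python3 - <<'E'
from h import *
plan((.6201,-.0499,.127),6.1,"abovenest")
E
```

```text
abovenest shift [ 114.8 -270.9    4.6] turn [  0.58   0.   -87.57] now [ 0.5468 -0.3348  0.1326] t 5.7833 j6 0.77
```

Call:
apply_moves(
  rows=[
    [116,-269,0,0,0,-87.6,20],
    [116,-269,0,0,0,-87.6,20],
    [116,-269,0,0,0,-87.6,20],
    [116,-269,0,0,0,-87.6,20],
    [116,-269,0,0,0,-87.6,20],
    [116,-269,0,0,0,-87.6,20],
    [116,-269,0,0,0,-87.6,20],
    [116,-269,0,0,0,-87.6,20],
  ],
)

```text
clock: 6.45
eef_pos: [0.6202, -0.0437, 0.1254]
ee_rot: [-0.001, 0.837, 0.548, 0.0]
force: [-0.5, -0.9, -2.9]
finger_gap: 0.368
gripper_force: 60.7
```

```bash
python3 - <<'E'
from h import *
plan((.6201,-.0499,.127),6.1,"abovenest")
E
```

```text
abovenest shift [-5.7  2.4 -1.6] turn [ -0.06  -0.07 -29.66] now [ 0.6202 -0.0437  0.1254] t 6.45 j6 0.23
```

Call:
apply_moves(
  rows=[
    [0,0,0,0,0,-30,20],
    [0,0,0,0,0,-30,20],
    [0,0,0,0,0,-30,20],
    [0,0,0,0,0,-30,20],
    [0,0,0,0,0,-30,20],
    [0,0,0,0,0,-30,20],
    [0,0,0,0,0,-30,20],
  ],
)

```text
clock: 7.03
eef_pos: [0.6194, -0.0501, 0.1259]
ee_rot: [-0.0, 0.672, 0.741, -0.0]
force: [-0.1, 0.3, -2.6]
finger_gap: 0.373
gripper_force: 60.7
```

```bash
python3 - <<'E'
from h import *
S=read_camera("scene");S=read_camera("scene")
plan((.6201,-.0499,.127),6.1,"abovenest")
a=cv2.resize(S["pixels"][225:335,230:360],None,fx=6,fy=5.4,interpolation=cv2.INTER_CUBIC)
a=cv2.resize(S["pixels"][240:330,240:350],None,fx=6,fy=6,interpolation=cv2.INTER_CUBIC)
cv2.imwrite("pics/g.png",a[:,:,::-1])
E
```

```text
abovenest shift [ 0.2  0.6 -0.8] turn [-0.02 -0.   -0.44] now [ 0.6195 -0.0501  0.1262] t 7.1333 j6 -0.29
```

View pics/g.png

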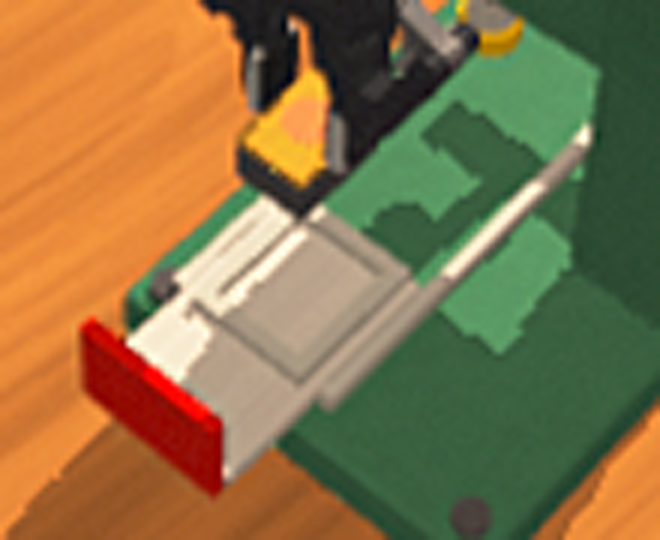

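The die hangs above the nest at scene crop (290,140) (6x from (240,240)), square to the tray. Next I'll compare its near-end corners with the nest's.

```bash
python3 - <<'E'
from h import *
S=read_camera("scene");A=lambda p:np.array([240+(p[0]+.5)/6-.5,240+(p[1]+.5)/6-.5])
y=np.radians(6.1);R=np.array([[np.cos(y),-np.sin(y)],[np.sin(y),np.cos(y)]]);o=np.array([0.6026,0.0669])
f=lambda c,uv,z:(R.T@(plane(c,uv,z)[:2]-o)*1000).round(1)
for n,p,z in[("topL",(243,150),.155),("topN",(307,187),.155),("botL",(240,175),.129),("botN",(302,218),.129),("rimL",(190,303),.046),("rimB",(300,380),.046),("rimR",(413,270),.046)]: print(n,f(S,A(p),z))
p=readout.get_obs()["eef_pos"];print("tcp",R.T@(p[:2]-o)*1000)
# edges
g=cv2.cvtColor(S["pixels"],cv2.COLOR_RGB2HSV);b=blob(S,(15,150,150),(28,255,255),(278,245,300,275))
print(cv2.boundingRect(b)); q=b[b[:,0].argmin()];print("brass leftmost",q,f(S,q,.155)); q=b[b[:,1].argmax()];print("brass lowest",q,f(S,q,.155))
E
```

```text
topL [  -3.9 -146.1]
topN [  25.2 -142.9]
botL [  -9.8 -141. ]
botN [  21.3 -140.2]
rimL [ -22.7 -156.4]
rimB [  34.4 -153.7]
rimR [ 34.7 -82.6]
tcp [   4.39701518 -118.18633974]
(279, 251, 16, 20)
brass leftmost [279. 262.] [ -10.7 -142.3]
brass lowest [289. 270.] [  21. -144.]
```

Call:
apply_moves(
  rows=[
    [0,1,35,0,0,0,20],
    [0,1,65,0,0,0,20],
    [0,1,78,0,0,0,20],
    [0,1,82,0,0,0,20],
    [0,1,85,0,0,0,20],
    [0,1,87,0,0,0,20],
    [0,1,87,0,0,0,20],
    [0,1,87,0,0,0,20],
  ],
)

```text
clock: 7.85
eef_pos: [0.6211, -0.0501, 0.0406]
ee_rot: [0.001, 0.67, 0.742, 0.0]
force: [0.5, 0.3, -1.9]
finger_gap: 0.369
gripper_force: 60.7
```

```bash
python3 - <<'E'
from h import *
S=read_camera("scene")
plan((.6201,-.0499,.037),6.1,"nest");print(readout.get_obs()["force"])
cv2.imwrite("pics/i.png",cv2.resize(S["pixels"][240:330,240:350],None,fx=6,fy=6,interpolation=cv2.INTER_CUBIC)[:,:,::-1])
E
```

```text
nest shift [ 0.3 -1.   3.5] turn [ 0.09  0.03 -0.28] now [ 0.6211 -0.0501  0.0405] t 7.9 j6 -0.29
[ 0.55941757  1.11734045 -2.82012462]
```

At 3 mm above the floor there's no contact force, so the die is already below the rim tops and inside the nest. I'll lower it and release.

Call:
apply_moves(
  rows=[
    [0,0,1,0,0,0,20],
    [0,0,2,0,0,0,20],
    [0,0,3,0,0,0,20],
    [0,0,3,0,0,0,20],
    [0,0,3,0,0,0,20],
  ],
)

```text
clock: 8.32
eef_pos: [0.6208, -0.05, 0.037]
ee_rot: [0.0, 0.67, 0.742, 0.0]
force: [-1.7, 0.3, 4.4]
finger_gap: 0.367
gripper_force: 61.5
```

Call:
apply_moves(
  rows=[
    [0,0,0,0,0,0,55],
    [0,0,0,0,0,0,55],
    [0,0,0,0,0,0,55],
    [0,0,0,0,0,0,55],
    [0,0,-20,0,0,0,60],
    [0,0,-60,0,0,0,60],
    [0,0,-95,0,0,0,60],
    [0,0,-95,0,0,0,60],
  ],
)

```text
clock: 8.98
eef_pos: [0.6233, -0.0504, 0.138]
ee_rot: [0.004, 0.67, 0.742, 0.002]
force: [1.3, 0.2, 0.7]
finger_gap: 0.704
gripper_force: 0.0
```

```bash
python3 - <<'E'
from h import *
S=read_camera("scene");T=read_camera("top")
y=np.radians(6.1);R=np.array([[np.cos(y),-np.sin(y)],[np.sin(y),np.cos(y)]]);o=np.array([0.6026,0.0669])
b=blob(S,(13,120,120),(28,255,255),(272,268,312,310))
if b is not None:
    r=cv2.minAreaRect(b);print(r,cv2.contourArea(b));c=b.mean(0);M=cv2.moments(b);c=(M['m10']/M['m00'],M['m01']/M['m00']);print((R.T@(plane(S,c,.066)[:2]-o)*1000).round(1))
# pushing pose via points: TCP closed in front of plate
tip=lambda px,py,z:(*(o+R@[px,py]),z)
for n,q in(("high",tip(.0045,-.275,.18)),("low",tip(.0045,-.275,.06))): plan(q,6.1,n)
cv2.imwrite("pics/i.png",cv2.resize(S["pixels"][225:335,230:350],None,fx=5,fy=5,interpolation=cv2.INTER_CUBIC)[:,:,::-1])
E
```

```text
((290.7500305175781, 283.2500305175781), (12.727920532226562, 19.091880798339844), 45.0) 220.0
[   8.5 -120.4]
high shift [-156.8   -0.6  -47.1] turn [ 0.15  0.05 -0.27] now [ 0.6211 -0.05    0.1328] t 9.0833 j6 -0.29
low shift [-156.7   -0.9   72.9] turn [ 0.15  0.05 -0.27] now [ 0.6211 -0.05    0.1328] t 9.0833 j6 -0.29
```

View pics/i.png

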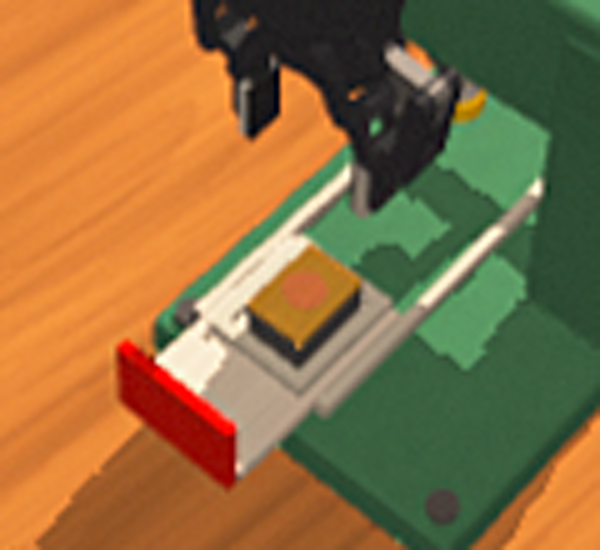

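The pack sits flat inside the nest rims, released (scene crop centre about (305,295)), and the tray is still out. I'm moving in front of the red plate with closed fingers.

Call:
apply_moves(
  rows=[
    [-40,-1,-10,0,0,0,0],
    [-80,-1,-10,0,0,0,0],
    [-120,-1,-10,0,0,0,0],
    [-157,-1,0,0,0,0,0],
    [-157,-1,40,0,0,0,0],
    [-157,-1,80,0,0,0,0],
    [-157,-1,84,0,0,0,0],
    [-157,-1,84,0,0,0,0],
  ],
)

```text
clock: 9.75
eef_pos: [0.6339, -0.2057, 0.0445]
ee_rot: [-0.003, 0.67, 0.742, -0.001]
force: [0.9, -0.1, 0.1]
finger_gap: 0.0
gripper_force: 0.0
```

Call:
apply_moves(
  rows=[
    [20,0,0,0,0,0,0],
    [35,0,0,0,0,0,0],
    [45,0,0,0,0,0,0],
    [50,0,0,0,0,0,0],
    [55,0,0,0,0,0,0],
    [60,0,0,0,0,0,0],
    [65,0,0,0,0,0,0],
    [70,0,0,0,0,0,0],
  ],
)

```text
clock: 10.42
eef_pos: [0.6287, -0.1367, 0.0479]
ee_rot: [0.0, 0.67, 0.742, 0.0]
force: [0.3, -2.9, 2.2]
finger_gap: 0.003
gripper_force: 1.0
```

```bash
cat >> h.py <<'E'
yw=np.radians(6.1);RP=np.array([[np.cos(yw),-np.sin(yw)],[np.sin(yw),np.cos(yw)]]);OP=np.array([0.6026,0.0669])+RP@[.0045,0]
def press(p): return np.r_[RP.T@(np.array(p[:2])-OP),p[2]].round(4)
def world(x,y,z): return (*(OP+RP@[x,y]),z)
def redplate(S):
    b=blob(S,(0,180,60),(5,255,255),(240,200,400,330)); M=cv2.moments(b)
    return press(plane(S,(M['m10']/M['m00'],M['m01']/M['m00']),.059)),cv2.contourArea(b)
E
python3 - <<'E'
from h import *
S=read_camera("scene");o=readout.get_obs();print("tcp",press(o["eef_pos"]),o["force"],redplate(S))
E
```

```text
tcp [-0.0004 -0.2042  0.0477] [-0.19573868  1.14915863  1.14644126] (array([ 0.0225, -0.1936,  0.059 ]), 111.0)
```

Call:
apply_moves(
  rows=[
    [4,0,0,0,0,0,0],
    [10,0,0,0,0,0,0],
    [17,0,0,0,0,0,0],
    [24,0,0,0,0,0,0],
    [31,0,0,0,0,0,0],
    [38,0,0,0,0,0,0],
    [44,0,0,0,0,0,0],
    [48,0,0,0,0,0,0],
  ],
)

```text
clock: 11.13
eef_pos: [0.6233, -0.0879, 0.0474]
ee_rot: [-0.0, 0.67, 0.742, -0.0]
force: [-1.5, -1.7, 1.2]
finger_gap: 0.0
gripper_force: 0.9
```

Call:
apply_moves(
  rows=[
    [4,0,0,0,0,0,0],
    [10,0,0,0,0,0,0],
    [17,0,0,0,0,0,0],
    [24,0,0,0,0,0,0],
    [30,0,0,0,0,0,0],
    [35,0,0,0,0,0,0],
    [38,0,0,0,0,0,0],
    [40,0,0,0,0,0,0],
  ],
)

```text
clock: 11.8
eef_pos: [0.6194, -0.0485, 0.0475]
ee_rot: [-0.0, 0.67, 0.742, -0.0]
force: [-1.8, -2.5, 0.6]
finger_gap: 0.004
gripper_force: 0.8
```

```bash
python3 - <<'E'
from h import *
o=readout.get_obs();print("tcp",press(o["eef_pos"]),o["force"])
E
```

```text
tcp [-0.     -0.1166  0.0475] [-1.84600758 -2.46840029  0.56050394]
```

Slow final millimetres, watching the force for the stop.

Call:
apply_moves(
  rows=[
    [2,0,0,0,0,0,0],
    [4,0,0,0,0,0,0],
    [6,0,0,0,0,0,0],
    [8,0,0,0,0,0,0],
    [8,0,0,0,0,0,0],
  ],
)

```text
clock: 12.22
eef_pos: [0.6188, -0.0408, 0.0475]
ee_rot: [0.0, 0.67, 0.742, 0.0]
force: [-0.4, -0.1, -0.1]
finger_gap: 0.0
gripper_force: 0.0
```

Call:
apply_moves(
  rows=[
    [1,0,0,0,0,0,0],
    [2,0,0,0,0,0,0],
    [2,0,0,0,0,0,0],
  ],
)

```text
clock: 12.47
eef_pos: [0.6186, -0.0391, 0.0476]
ee_rot: [0.0, 0.67, 0.742, 0.0]
force: [1.1, -0.8, -0.9]
finger_gap: -0.001
gripper_force: 0.2
```

Call:
apply_moves(
  rows=[
    [1,0,0,0,0,0,0],
    [2,0,0,0,0,0,0],
    [2,0,0,0,0,0,0],
  ],
)

```text
clock: 12.72
eef_pos: [0.6184, -0.037, 0.0476]
ee_rot: [0.0, 0.67, 0.742, 0.0]
force: [-0.4, -0.3, 0.5]
finger_gap: 0.002
gripper_force: 0.3
```

Call:
apply_moves(
  rows=[
    [1,0,0,0,0,0,0],
    [2,0,0,0,0,0,0],
    [3,0,0,0,0,0,0],
  ],
)

```text
clock: 12.97
eef_pos: [0.6182, -0.0349, 0.0476]
ee_rot: [0.001, 0.67, 0.742, -0.0]
force: [0.8, -14.3, -1.6]
finger_gap: -0.0
gripper_force: 7.0
```

Call:
apply_moves(
  rows=[
    [1,0,0,0,0,0,0],
    [2,0,0,0,0,0,0],
  ],
)

```text
clock: 13.13
eef_pos: [0.6183, -0.0348, 0.0477]
ee_rot: [0.002, 0.67, 0.742, -0.001]
force: [0.1, -26.8, -0.5]
finger_gap: 0.003
gripper_force: 13.5
```

```bash
python3 - <<'E'
from h import *
for i in range(3):
    S=read_camera("scene");o=readout.get_obs();print("tcp",press(o["eef_pos"]),o["force"].round(2),redplate(S))
E
```

```text
tcp [ 0.0003 -0.1029  0.0477] [  0.8  -20.27  -1.6 ] (array([ 0.0211, -0.0911,  0.059 ]), 117.0)
tcp [ 0.0003 -0.1029  0.0477] [  0.86 -20.41  -0.82] (array([ 0.0211, -0.0911,  0.059 ]), 117.0)
tcp [ 0.0003 -0.1029  0.0477] [  0.75 -19.82  -1.28] (array([ 0.0214, -0.091 ,  0.059 ]), 114.5)
```

The tray is hard against its stop, with the red plate's outer face at about y = -91 mm in the press frame. I'm retreating up and over to the lever.

Call:
apply_moves(
  rows=[
    [-20,0,0,0,0,0,0],
    [-50,0,0,0,0,0,0],
    [-80,0,-30,0,0,0,0],
    [-80,0,-70,0,0,0,0],
    [-80,0,-110,0,0,0,0],
    [-80,0,-150,0,0,0,0],
    [-80,0,-190,0,0,0,0],
    [-80,0,-230,0,0,0,0],
  ],
)

```text
clock: 13.95
eef_pos: [0.6253, -0.1114, 0.2796]
ee_rot: [-0.0, 0.67, 0.742, 0.0]
force: [0.4, 0.4, 0.0]
finger_gap: -0.003
gripper_force: 0.0
```

Call:
apply_moves(
  rows=[
    [0,0,-40,0,0,0,0],
    [0,0,-80,0,0,0,0],
    [0,0,-95,0,0,0,0],
    [0,0,-95,0,0,0,0],
  ],
)

```text
clock: 14.28
eef_pos: [0.6265, -0.1116, 0.3773]
ee_rot: [0.003, 0.67, 0.742, 0.002]
force: [1.2, -0.7, 0.7]
finger_gap: -0.002
gripper_force: 0.0
```

```bash
python3 - <<'E'
from h import *
S=read_camera("scene");print(redplate(S), press(readout.get_obs()["eef_pos"]),readout.get_obs()["force"])
b=blob(S,(0,0,0),(180,255,45),(350,145,396,175));print(cv2.minAreaRect(b))
plan(world(0,.194,.37),6.1,"overbar");plan(world(0,.194,.31),6.1,"bar")
E
```

```text
(array([ 0.0004, -0.0889,  0.059 ]), 282.0) [-2.000e-04 -1.799e-01  3.742e-01] [-0.0830319  -0.50677614 -1.18977931]
((374.0, 159.0), (34.882659912109375, 7.155416965484619), 26.56505012512207)
overbar shift [373.9  -1.5   3.9] turn [ 0.17  0.06 -0.27] now [ 0.626  -0.1115  0.3742] t 14.3333 j6 -0.38
bar shift [373.9  -1.7  63.9] turn [ 0.17  0.06 -0.27] now [ 0.626  -0.1115  0.3742] t 14.3333 j6 -0.38
```

Call:
apply_moves(
  rows=[
    [374,0,0,0,0,0,0],
    [374,0,0,0,0,0,0],
    [374,0,0,0,0,0,0],
    [374,0,0,0,0,0,0],
    [374,0,0,0,0,0,0],
    [374,0,0,0,0,0,0],
    [374,0,0,0,0,0,0],
    [374,0,0,0,0,0,0],
  ],
)

```text
clock: 15.0
eef_pos: [0.591, 0.2219, 0.3706]
ee_rot: [-0.001, 0.67, 0.742, -0.001]
force: [0.7, -0.4, 0.6]
finger_gap: 0.002
gripper_force: 0.0
```

Call:
apply_moves(
  rows=[
    [41,0,0,0,0,0,0],
    [41,0,30,0,0,0,0],
    [41,0,60,0,0,0,0],
    [41,0,75,0,0,0,0],
    [41,0,75,0,0,0,0],
  ],
)

```text
clock: 15.42
eef_pos: [0.5859, 0.2606, 0.292]
ee_rot: [-0.002, 0.67, 0.742, -0.004]
force: [-0.0, -0.2, -0.0]
finger_gap: 0.003
gripper_force: 0.0
```

```bash
python3 - <<'E'
from h import *
o=readout.get_obs();print(press(o["eef_pos"]),o["force"]);plan(world(0,.194,.30),6.1,"bar")
E
```

```text
[-0.0005  0.1944  0.292 ] [-0.02738918 -0.1826766  -0.02078024]
bar shift [-0.4  0.4 -8.1] turn [-0.51  0.1  -0.23] now [0.5859 0.2606 0.292 ] t 15.4167 j6 0.21
```

Call:
apply_moves(
  rows=[
    [0,0,5,0,0,0,0],
    [0,0,10,0,0,0,0],
    [0,0,10,0,0,0,0],
  ],
)

```text
clock: 15.67
eef_pos: [0.5879, 0.2605, 0.2872]
ee_rot: [-0.0, 0.67, 0.742, -0.0]
force: [0.0, -0.2, -0.0]
finger_gap: -0.001
gripper_force: 0.0
```

Call:
apply_moves(
  rows=[
    [0,0,4,0,0,0,0],
    [0,0,8,0,0,0,0],
    [0,0,8,0,0,0,0],
  ],
)

```text
clock: 15.92
eef_pos: [0.5878, 0.2604, 0.279]
ee_rot: [-0.0, 0.67, 0.742, -0.0]
force: [-0.4, -0.5, -0.4]
finger_gap: -0.003
gripper_force: 0.0
```

Call:
apply_moves(
  rows=[
    [0,0,3,0,0,0,0],
    [0,0,6,0,0,0,0],
    [0,0,6,0,0,0,0],
  ],
)

```text
clock: 16.17
eef_pos: [0.5877, 0.2605, 0.2729]
ee_rot: [-0.0, 0.67, 0.742, -0.0]
force: [0.2, 0.1, -0.3]
finger_gap: 0.0
gripper_force: 0.0
```

Call:
apply_moves(
  rows=[
    [0,0,3,0,0,0,0],
    [0,0,6,0,0,0,0],
    [0,0,6,0,0,0,0],
  ],
)

```text
clock: 16.42
eef_pos: [0.5877, 0.2606, 0.2668]
ee_rot: [-0.0, 0.67, 0.742, -0.0]
force: [0.1, -0.1, -0.7]
finger_gap: 0.001
gripper_force: 0.0
```

Call:
apply_moves(
  rows=[
    [0,0,3,0,0,0,0],
    [0,0,6,0,0,0,0],
    [0,0,6,0,0,0,0],
  ],
)

```text
clock: 16.67
eef_pos: [0.5877, 0.2606, 0.2608]
ee_rot: [-0.0, 0.67, 0.742, -0.0]
force: [-0.5, -0.1, -0.3]
finger_gap: -0.001
gripper_force: 0.0
```

```bash
python3 - <<'E'
from h import *
S=read_camera("scene");o=readout.get_obs();print(press(o["eef_pos"]),o["force"])
b=blob(S,(0,0,0),(180,255,45),(330,120,410,185));print(cv2.minAreaRect(b),cv2.contourArea(b))
E
```

```text
[0.0014 0.1942 0.2611] [-0.46951274  0.21023738 -0.37783101]
((382.6415710449219, 128.01583862304688), (36.667518615722656, 33.46356201171875), 57.7243537902832) 608.5
```

Call:
apply_moves(
  rows=[
    [0,0,3,0,0,0,0],
    [0,0,6,0,0,0,0],
    [0,0,6,0,0,0,0],
  ],
)

```text
clock: 16.97
eef_pos: [0.5877, 0.2606, 0.2548]
ee_rot: [-0.0, 0.67, 0.742, -0.0]
force: [0.5, -0.2, 0.4]
finger_gap: -0.002
gripper_force: 0.0
```

Call:
apply_moves(
  rows=[
    [0,0,3,0,0,0,0],
    [0,0,6,0,0,0,0],
    [0,0,6,0,0,0,0],
  ],
)

```text
clock: 17.22
eef_pos: [0.5879, 0.2608, 0.249]
ee_rot: [-0.0, 0.67, 0.742, -0.0]
force: [0.6, -1.3, 2.4]
finger_gap: 0.001
gripper_force: 0.6
```

```bash
python3 - <<'E'
from h import *
S=read_camera("scene");o=readout.get_obs();print(press(o["eef_pos"]),o["force"])
cv2.imwrite("pics/k.png",cv2.resize(S["pixels"][90:200,320:440],None,fx=5,fy=5,interpolation=cv2.INTER_CUBIC)[:,:,::-1])
E
```

```text
[0.0015 0.1942 0.2493] [ 0.18494016 -0.84639489  0.22435324]
```

Contact with the bar is at TCP z of about 0.249. I'll now press it down along its arc.

Call:
apply_moves(
  rows=[
    [3,0,6,0,0,0,0],
    [5,0,12,0,0,0,0],
    [9,0,22,0,0,0,0],
    [12,0,33,0,0,0,0],
    [14,0,44,0,0,0,0],
    [16,0,55,0,0,0,0],
    [16,0,65,0,0,0,0],
    [16,0,70,0,0,0,0],
  ],
)

```text
clock: 17.93
eef_pos: [0.5858, 0.2765, 0.1775]
ee_rot: [-0.0, 0.67, 0.742, -0.001]
force: [-0.7, 3.4, 3.8]
finger_gap: -0.0
gripper_force: 1.8
```

Call:
apply_moves(
  rows=[
    [0,0,8,0,0,0,0],
    [-1,0,16,0,0,0,0],
    [-2,0,25,0,0,0,0],
    [-4,0,34,0,0,0,0],
    [-5,0,42,0,0,0,0],
    [-7,0,48,0,0,0,0],
    [-8,0,52,0,0,0,0],
    [-8,0,52,0,0,0,0],
  ],
)

```text
clock: 18.6
eef_pos: [0.5872, 0.2684, 0.1267]
ee_rot: [-0.0, 0.67, 0.742, 0.0]
force: [0.2, 4.2, 6.6]
finger_gap: -0.001
gripper_force: 3.5
```

```bash
python3 - <<'E'
from h import *
o=readout.get_obs();print(press(o["eef_pos"]),o["force"])
E
```

```text
[0.0016 0.202  0.1267] [0.16602663 4.22595499 6.63912611]
```

Call:
apply_moves(
  rows=[
    [-1,0,2,0,0,0,0],
    [-1,0,4,0,0,0,0],
    [-1,0,4,0,0,0,0],
  ],
)

```text
clock: 18.85
eef_pos: [0.5875, 0.2672, 0.1234]
ee_rot: [0.0, 0.67, 0.742, 0.0]
force: [-0.8, 3.0, 8.1]
finger_gap: -0.001
gripper_force: 4.2
```

Call:
apply_moves(
  rows=[
    [0,0,1,0,0,0,0],
    [0,0,2,0,0,0,0],
    [0,0,2,0,0,0,0],
  ],
)

```text
clock: 19.1
eef_pos: [0.5876, 0.2668, 0.1217]
ee_rot: [0.001, 0.67, 0.742, -0.0]
force: [-1.1, -0.6, 9.1]
finger_gap: 0.0
gripper_force: 4.8
```

Call:
apply_moves(
  rows=[
    [0,0,1,0,0,0,0],
    [0,0,2,0,0,0,0],
    [0,0,2,0,0,0,0],
  ],
)

```text
clock: 19.35
eef_pos: [0.5877, 0.2667, 0.1209]
ee_rot: [0.001, 0.67, 0.742, 0.0]
force: [-4.6, -4.6, 19.8]
finger_gap: -0.001
gripper_force: 9.4
```

The force has jumped to about 20 N, so the lever is at its stop. I'll hold, then rise slowly along the arc so it springs back gently.

Call:
apply_moves(
  rows=[
    [0,0,1,0,0,0,0],
    [0,0,1,0,0,0,0],
    [0,0,1,0,0,0,0],
    [0,0,1,0,0,0,0],
    [0,0,1,0,0,0,0],
    [0,0,1,0,0,0,0],
    [0,0,1,0,0,0,0],
    [0,0,1,0,0,0,0],
  ],
)

```text
clock: 20.02
eef_pos: [0.5878, 0.2666, 0.1206]
ee_rot: [0.001, 0.67, 0.742, 0.0]
force: [-5.9, -4.4, 24.1]
finger_gap: 0.001
gripper_force: 12.1
```

Call:
apply_moves(
  rows=[
    [2,0,-10,0,0,0,0],
    [5,0,-20,0,0,0,0],
    [8,0,-32,0,0,0,0],
    [9,0,-44,0,0,0,0],
    [10,0,-56,0,0,0,0],
    [10,0,-68,0,0,0,0],
    [9,0,-80,0,0,0,0],
    [7,0,-92,0,0,0,0],
  ],
)

```text
clock: 20.68
eef_pos: [0.5864, 0.2743, 0.2112]
ee_rot: [-0.0, 0.67, 0.742, -0.0]
force: [0.5, -1.3, 1.7]
finger_gap: 0.0
gripper_force: 0.8
```

Call:
apply_moves(
  rows=[
    [-3,0,-12,0,0,0,0],
    [-7,0,-24,0,0,0,0],
    [-12,0,-36,0,0,0,0],
    [-13,0,-50,0,0,0,0],
    [-13,0,-90,0,0,0,0],
    [-13,0,-120,0,0,0,0],
    [-13,0,-120,0,0,0,0],
    [-13,0,-120,0,0,0,0],
  ],
)

```text
clock: 21.35
eef_pos: [0.5881, 0.2615, 0.3325]
ee_rot: [0.001, 0.67, 0.742, 0.001]
force: [-0.2, 0.5, -1.0]
finger_gap: 0.003
gripper_force: 0.0
```

```bash
python3 - <<'E'
from h import *
S=read_camera("scene");S=read_camera("scene");o=readout.get_obs();print(press(o["eef_pos"]),o["force"],o["clock"],redplate(S))
b=blob(S,(0,0,0),(180,255,45),(350,145,396,175));print(cv2.minAreaRect(b))
b=blob(S,(13,120,80),(28,255,255),(300,225,345,275));print(None if b is None else (cv2.minAreaRect(b),cv2.contourArea(b)),proj(S,world(0,0,.066)))
E
```

```text
[0.0011 0.195  0.3297] [-0.33356715 -0.42483735 -0.35506272] 21.45 (array([ 0.0006, -0.0889,  0.059 ]), 283.0)
((374.0, 159.0), (34.882659912109375, 7.155416965484619), 26.56505012512207)
(((308.0, 238.5), (27.0, 16.0), 90.0), 239.5) [319.95424024 253.67698456]
```

The bar is back at exactly its starting pixels, the tray plate hasn't moved, and the arm touches nothing.

```bash
python3 -c "
from cell import job
print(job.sign_off())"
```

```text
the job is handed in; nothing more can be done
None
```

The brass pack is in the shut tray, the lever was pressed to its stop, held and let back up, and the job is handed in at about 21 s of the 72 s allowed; the hand-in returned no verdict.

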